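# Tip the parts bin and fetch a post foot to the welding turntable

### The job

Tip the hinged parts bin forward onto its stop, take the post foot (the square tube stub on a flange plate) out of the back of the bin and set it down gently, upright on its flange, in the middle of the welding turntable. Push the bin fully back up to level, leaving the piece of angle iron in it, and leave the other things on the bench and rack where they are.

Things in the scene. Friction and masses are not known exactly. Their poses are not given: they have to be found in the camera images.
- rack: Fixed blue bin rack, 209 mm wide. Origin on the bench under the middle of the bin's pivot line (60 mm above it); x to its rear, away from the robot, y along the pivot, z up. Side plates 74 mm high at |y| 102 to 107, x -50 to 140 mm. Posts at its rear carry a shelf of bars (x 48 to 139, z 196 to 205 mm) that blocks the bin's back from above until the bin is tipped.
- bin (a joint): Tilt of the grey open sheet-steel bin about the pivot, rad: 0 level at its rear stop, growing as its mouth tips towards the robot, to the front stop at 0.60. Stiff pivot: stays where it is left; 6 to 14 N at the top of the front wall moves it. Bin frame: origin mid pivot line, level with the inner floor, axes as the rack's at 0. Outside: x -80 to 105 mm, |y| to 95 mm.
- bin_lip (a point): Middle of the top edge of the bin's front wall (4 mm thick, 90 mm high above the inner floor): x -78, y 0, z 90 mm in the bin frame; turns with the bin, z being the bin's up. The wall can be hooked from inside and pulled, or pushed back from outside; it is clear inside to 95 mm behind it, above the angle iron and divider.
- bin_pocket (a point): Middle of the floor of the bin's rear pocket: x 63, y 0, z 0 mm in the bin frame; turns with the bin. The pocket is 77 mm front to back and 182 mm wide, between a divider 45 mm high (x 20 to 24 mm), the back wall (60 mm high) and the side walls (50 mm high).
- foot_center (a point): Post foot, plain steel, 0.34 to 0.55 kg: flange 64 x 64 x 6 mm with a square tube 40 x 40 mm in its middle, 100 mm high overall. Point at its centre, 50 mm above the underside; z up along the tube, x and y square to its faces. Stands on its flange, loose in the rear pocket, about parallel to the bin; slides up to 12 mm to the divider as the bin tips, and tilts with it.
- angle_center (a point): Offcut of angle iron, 30 x 120 mm, 30 mm high, lying loose along y in the bin's front compartment, where it slides forward when the bin tips. The point is 10 mm above its underside. It stays in the bin.
- table_mid (a point): Welding turntable, fixed: steel disc 160 mm in diameter, its flat top 40 mm above the bench. The point is the middle of the top, z up.
- wrench: Wrench 190 mm long lying on the bench near the robot; to be left alone. Origin under its middle.
- hammer: Hammer 250 mm long lying on the bench; to be left alone. Origin under its middle.
- spray: Spray can, 56 mm diameter, 170 mm high, on the bench at the back; to be left alone. Origin under its middle.
- magnet: Flat grey welding magnet 100 x 100 x 20 mm on the bench; to be left alone. Origin under its middle.
- tin: Small tin, 44 mm diameter, 50 mm high, standing on the rack's bar shelf; to be left alone. Origin under its middle.
Mind the look-alikes: they are no part of the job. Of the things like the part that bears foot_center, leave any that is orange, purple or red; of the rest the smaller one is meant.

How it is judged:
By the outcome, as a careful person would: the job done as asked, in the order asked, and still so for the second after the job is handed in, with the robot touching nothing.
It also fails if it takes over 67 s, if anything falls off the work surface, if the arm or the gripper's body presses on something with over 40 N, if the wrist force passes 120 N, or if a joint passes its speed limit or range.

### The arm

A 6-joint arm with a two-finger parallel gripper is mounted at the origin on the work surface. World frame = base frame: x ahead of the robot, y to its left, z up, the work surface at z = 0. Lengths are in m, angles in rad, forces in N, time in s.
With the tool pointing down it reaches from about 0.35 to 0.775 m from the base axis. Payload 5.5 kg.
Tool frame: the origin (TCP) lies between the finger pads; the fingertips stand 8 mm ahead of it and the grasp point (between the pads) lies 11 mm behind it; z points along the fingers, y is the line along which they close (so a half turn about z gives the same grasp; the last joint's range is limited). The gripper opens to 85 mm and grips with 20 to 120 N. Pads are 22 mm wide; open, the fingers measure 114 mm over their backs; the gripper's body (76 mm by 85 mm) begins 54 mm behind the grasp point. The pads swing forward as they close: fully open they stand 13 mm farther back than shut.
Start: joints at [-1.28, 0.313, 0.046, 1.304, 0, 1.431], TCP at [0.24, -0.523, 0.239] pointing down, gripper open.
Joint ranges: [-2.76, 2.76], [-0.86, 1.69], [-1.03, 1.26], [-2.2, 2.34], [-1.47, 1.5], [-3.14, 3.14]. Speed limits (rad/s): [2.57, 2.57, 3.14, 3.14, 3.14, 3.14].

### API

Orientations are given as a unit quaternion [w, x, y, z].
In Python, from workcell import status, vision, job gives the robot as it stands. The module is installed in compiled form; this text tells all that it offers.
- The arm moves only by the tool apply_moves, never from a script. Its argument "moves" is one flat list of numbers, 6 for each row, row after row: the shift along the world's x, y, z in units of 25 mm (1.0 is 25 mm), then the turn, a rotation vector about the world's x, y, z in rad. In form: [x, y, z, rx, ry, rz, x, y, z, rx, ry, rz, ...]. A call has 1 to 20 rows; each row is the pose to reach, as a shift and turn from the pose commanded when the call began; what a row does not reach only later rows make up. A row lasts 1/12 s, in which the tool goes at most 41.7 mm and 7.16 degrees, less where a joint would pass 70% of its speed; a pose out of reach is approached as far as the arm can. A call with a gripper value outside its range is refused whole. "claw" is the opening in per cent of the stroke, from 0 (shut) to 100 (fully open), set as the call begins (left out, the last holds). The fingers move at their own pace and stop on an object; "newtons" is the grip in N (left out, the last holds). Time passes only in rows, so rows that repeat a pose let the fingers close. It gives the time, the measured TCP pose, the force, the opening and the grip force at its end, in the units of the state.
- status.get_state(): the state, without advancing time (a new reading comes with each control period).
- vision.read_camera(name): name is "scene" or "side" or "wrist"; returns a dict with "image" (480x640x3 uint8, blue, green, red), "camera_matrix" (3x3 intrinsics, pixels), "camera_from_world" (4x4, takes a point from world to camera coordinates). Camera axes: x right, y down, z forward; pixel columns grow to the right and rows downward; lengths in m; the calibration is good to about 2 mm. A picture is of the moment at which its call begins. There is no depth.
- job.hand_in(): hands the job in; it is judged then, once.
The state is a dict: "clock": time; "joint_pos": joint angles; "qvel": joint speeds; "tau": joint torques, N m; "tcp_pos": TCP position; "orientation": TCP orientation; "wrist_force": force on the tool from outside, world axes, zero at the start; "ft_torque": the same for the moment, N m; "finger_gap": finger opening in m; "grip_force": force on a finger pad.
Only numpy, scipy, OpenCV 4.12 (cv2) and the standard library are available. Lean on these libraries where they do the work, as an engineer would, in place of code of your own. Each camera call takes 0.05 s, during which the arm holds its last target. There are 200 camera calls.

## Working session

There is one attempt and no reset: what is moved stays moved. The work goes in short steps, Python scripts to look and compute and a tool call to move; the robot and the scene stay as the last step left them, time stands still between calls to the robot, and variables do not carry over. Pictures are saved under pics/ and viewed, at most 13 in all, crops included, and the job is handed in when it is done.

Besides the shell and the picture viewer there is one more tool, called after ">>>" by a JSON object that holds its "api" and its "payload". apply_moves: Moves the arm, as the interface text tells. Its arguments: {"type":"object","properties":{"moves":{"type":"array","items":{"type":"number"}},"claw":{"type":"number"},"newtons":{"type":"number"}},"required":["moves"]}

```bash
mkdir -p pics; python3 - <<'E'
from workcell import status, vision
import cv2,pickle
print(status.get_state())
for n in ("scene","side"):
    d=vision.read_camera(n); cv2.imwrite(f"pics/{n}0.png",d["image"]); pickle.dump(d,open(f"{n}0.pkl","wb"))
    print(n,d["camera_matrix"].tolist(),d["camera_from_world"].round(4).tolist())
E
```

```text
{'clock': 0.0, 'joint_pos': array([-1.27959841e+00,  3.14032186e-01,  4.49741428e-02,  1.30360104e+00,
        3.04445168e-07,  1.43120802e+00]), 'qvel': array([-1.45041337e-03, -7.33778166e-04,  5.76162738e-05, -5.96797548e-05,
       -1.18392834e-03,  1.53780792e-04]), 'tau': array([ 1.08212564e-03, -4.80630469e+01,  2.98530793e+01,  1.93199777e-02,
       -7.11550251e-05,  1.28962287e-05]), 'tcp_pos': array([ 0.23996428, -0.521985  ,  0.2383888 ]), 'orientation': array([-9.28716356e-04,  9.76892026e-01,  2.13731380e-01, -7.03836650e-05]), 'wrist_force': array([-0.20316719,  0.0139894 ,  0.08751813]), 'ft_torque': array([ 0.00837728, -0.02053098, -0.07364321]), 'grip_force': 0.0, 'finger_gap': 0.0852324493401224}
scene [[498.5113539680182, 0.0, 325.69741619541026], [0.0, 498.5113539680182, 245.56447110440214], [0.0, 0.0, 1.0]] [[-0.5386, 0.8424, -0.0183, 0.2869], [0.6715, 0.4161, -0.6131, -0.3115], [-0.5088, -0.3425, -0.7898, 1.4976], [0.0, 0.0, 0.0, 1.0]]
side [[470.6494610461715, 0.0, 313.8699016426707], [0.0, 470.6494610461715, 236.22673316879468], [0.0, 0.0, 1.0]] [[-0.9937, -0.1109, 0.0178, 0.5844], [-0.0805, 0.593, -0.8012, 0.1389], [0.0783, -0.7975, -0.5982, 1.2468], [0.0, 0.0, 0.0, 1.0]]
```

View pics/scene0.png

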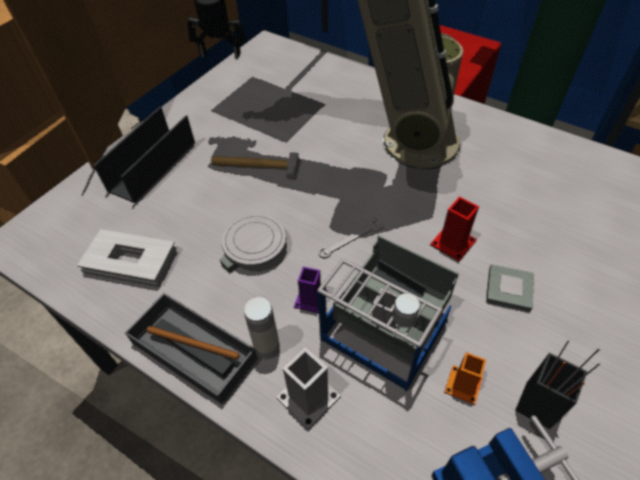

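View pics/side0.png

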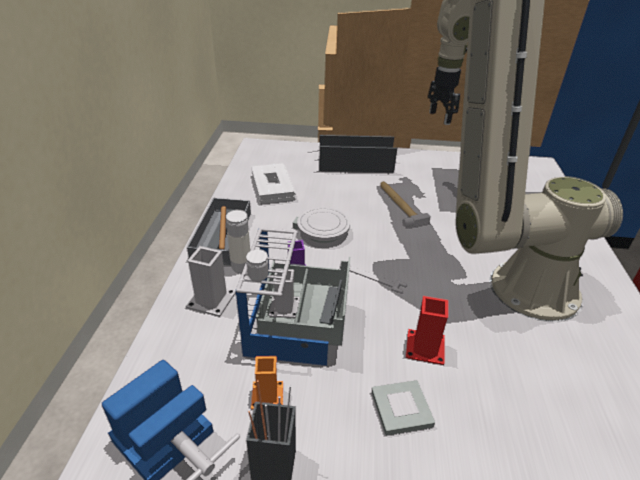

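The scene view shows the turntable at about (254,241) and the rack and bin at about (390,310), with the plain foot inside the bin under the shelf. The side view shows the bin at (300,300) and its front wall on the right at (345,300). I'll enlarge both.

```bash
python3 - <<'E'
import cv2,pickle,numpy as np
a=pickle.load(open("scene0.pkl","rb"))["image"];b=pickle.load(open("side0.pkl","rb"))["image"]
c1=cv2.resize(a[225:395,300:470],None,fx=3.5,fy=3.5,interpolation=cv2.INTER_CUBIC)
cv2.imwrite("pics/c1.png",c1)
cv2.imwrite("pics/c2.png",cv2.resize(b[190:370,200:380],None,fx=3.3,fy=3.3,interpolation=cv2.INTER_CUBIC))
E
```

```text
(no output)
```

View pics/c1.png

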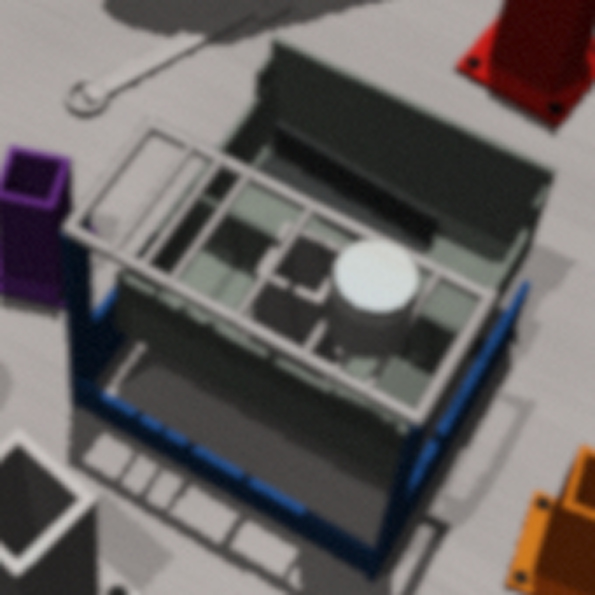

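View pics/c2.png

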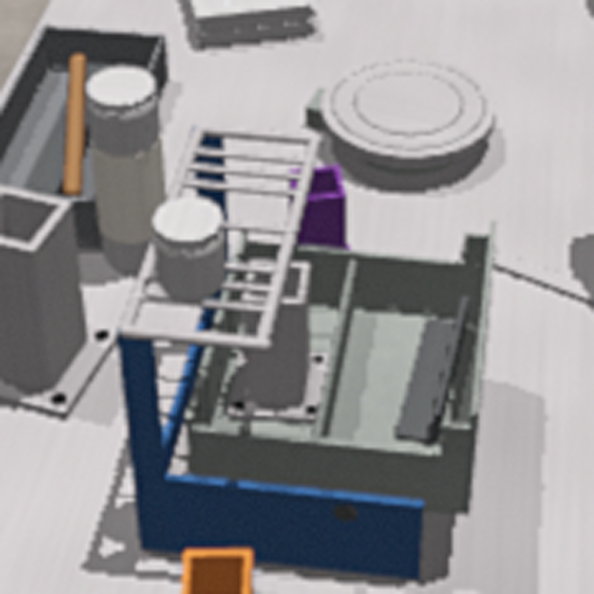

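The crops show the shelf corners, the rack plate corners and the top corners of the front wall clearly. I'll fit the rack pose and triangulate the table.

```bash
cat > h.py <<'E'
import numpy as np,pickle
from scipy.optimize import least_squares
D={n:pickle.load(open(f"{n}0.pkl","rb")) for n in("scene","side")}
def proj(n,P,d=None):
    d=d or D[n];T=d["camera_from_world"];p=np.atleast_2d(P)@T[:3,:3].T+T[:3,3];q=p@d["camera_matrix"].T;return q[:,:2]/q[:,2:]
def onz(n,uv,z,d=None):
    d=d or D[n];T=d["camera_from_world"];R=T[:3,:3];C=-R.T@T[:3,3];r=R.T@np.linalg.solve(d["camera_matrix"],[*uv,1]);return C+r*(z-C[2])/r[2]
def rack(p,P):
    c,s=np.cos(p[2]),np.sin(p[2]);return np.atleast_2d(P)@np.array([[c,s,0],[-s,c,0],[0,0,1]])+[p[0],p[1],0]
E
python3 - <<'E'
from h import *
sc=lambda u,v:(300+u/3.5,225+v/3.5)
sd=lambda u,v:(200+u/3.3,190+v/3.3)
# (cam, px, rack pt) ; y sign
obs=[("scene",sc(275,42),(-80,-95,150)),("scene",sc(552,175),(-80,95,150)),
("scene",sc(155,125),(48,-104,205)),("scene",sc(492,295),(48,104,205)),("scene",sc(65,230),(139,-104,205)),("scene",sc(420,420),(139,104,205)),
("scene",sc(375,577),(140,107,0)),("scene",sc(525,285),(-50,107,74)),
("side",sd(422,501),(-50,107,74)),("side",sd(420,578),(-50,107,0)),("side",sd(142,548),(140,107,0)),
("side",sd(122,333),(139,104,205)),("side",sd(268,343),(48,104,205)),("side",sd(318,137),(48,-104,205)),("side",sd(197,130),(139,-104,205)),("side",sd(491,225),(-80,-95,150))]
f=lambda p:np.concatenate([proj(n,rack(p,np.array(P)/1000))[0]-px for n,px,P in obs])
r=least_squares(f,[.6,.15,0],loss="soft_l1");print("rack",r.x);print(f(r.x).reshape(-1,2).round(1).tolist())
np.save("rack.npy",r.x)
for n,px in(("scene",(254.5,241)),("side",(323.9,222.4))):print("table",n,onz(n,px,.04))
p=r.x
print("foot top +x... ",[ (onz(n,px,.16)) for n,px in (("scene",sc(283,225)),("scene",sc(260,270)),("scene",sc(322,297)),("side",sd(305,300)),("side",sd(308,263)))])
E
```

```text
rack [ 0.57433883  0.20934741 -0.0013127 ]
[[-0.5, -2.4], [1.6, -2.5], [0.0, -2.8], [0.9, -2.9], [0.5, 0.3], [-0.6, -0.2], [0.4, 1.4], [2.0, -1.4], [-0.0, 1.2], [-0.6, 0.3], [-1.1, 0.6], [-1.8, -2.6], [-0.6, -1.5], [-0.6, -0.9], [-2.6, -1.9], [0.6, -2.0]]
table scene [ 0.58939944 -0.17050959  0.04      ]
table side [ 0.5778637  -0.17123679  0.04      ]
foot top +x...  [array([0.6214151 , 0.19020578, 0.16      ]), array([0.65427172, 0.1936529 , 0.16      ]), array([0.65135335, 0.23100502, 0.16      ]), array([0.61221518, 0.22798506, 0.16      ]), array([0.61565243, 0.19114463, 0.16      ])]
```

>>> {"api": "apply_moves", "payload": {"moves": [2,3,4,0,0,0.3,5,7,4,0,0,0.6,10.4,14.1,4,0,0,1.5,10.4,14.1,4,0,0,2.71,10.4,14.1,4,0,0,2.71,10.4,14.1,4,0,0,2.71,10.4,14.1,4,0,0,2.71,10.4,14.1,4,0,0,2.71,10.4,14.1,4,0,0,2.71,10.4,14.1,4,0,0,2.71,10.4,14.1,4,0,0,2.71,10.4,14.1,4,0,0,2.71,10.4,14.1,4,0,0,2.71,10.4,14.1,4,0,0,2.71,10.4,14.1,4,0,0,2.71,10.4,14.1,4,0,0,2.71,10.4,14.1,4,0,0,2.71,10.4,14.1,4,0,0,2.71,10.4,14.1,4,0,0,2.71,10.4,14.1,4,0,0,2.71], "claw": 0}}

```text
clock: 1.77
tcp_pos: [0.4999, -0.1699, 0.3388]
orientation: [-0.001, 0.102, 0.995, 0.0]
wrist_force: [1.0, -0.4, -0.3]
finger_gap: -0.0002
grip_force: 0.0
```

```bash
python3 - <<'E'
from workcell import vision
import cv2,pickle
d=vision.read_camera("wrist"); cv2.imwrite("pics/w1.png",d["image"]); pickle.dump(d,open("w1.pkl","wb"))
E
```

```text
(no output)
```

View pics/w1.png

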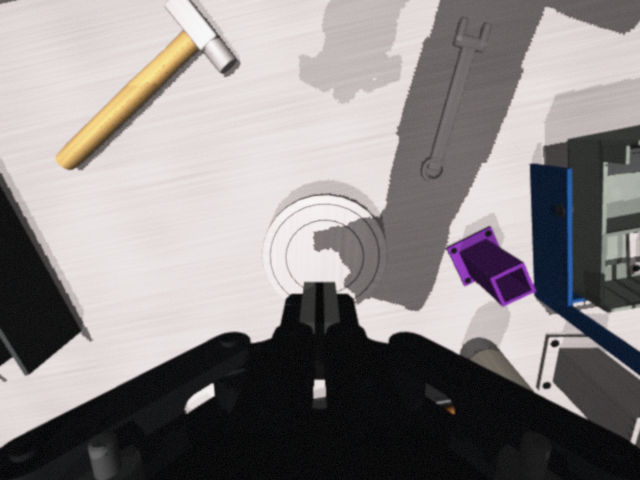

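The wrist view shows the turntable rings centred near (325,258). The rack's -y side plate has its top front corner at about (531,164), and the bin's front corner is at about (569,139).

```bash
python3 - <<'E'
from h import *
d=pickle.load(open("w1.pkl","rb"))
print("table",onz(0,(325,258),.04,d), onz(0,(386,257),.04,d),onz(0,(325,195.5),.04,d))
print("plate corner",onz(0,(531,164),.074,d),"post side",onz(0,(571,303),.074,d),"lip",onz(0,(569,139),.15,d))
p=np.load("rack.npy");P=np.array([[-50,-107,74],[140,-107,74],[-80,-95,150],[-80,-95,110]])/1000
print(rack(p,P),proj(0,rack(p,P),d))
# table ellipse fit with two other cams
import cv2
for n,c in(("scene",(254,241)),("side",(324,222))):
    t=np.linspace(0,6.28,60)
    for z in(.04,):
        for C in((.584,-.171),(.578,-.171),(.589,-.1705)):
            q=proj(n,np.c_[C[0]+.08*np.cos(t),C[1]+.08*np.sin(t),0*t+z]);print(n,C,q.min(0).round(1),q.max(0).round(1))
E
```

```text
table [ 0.5827053 -0.1793608  0.04     ] [ 0.59718445 -0.10306908  0.04      ] [ 0.50413203 -0.1634122   0.04      ]
plate corner [0.51029686 0.06424428 0.074     ] post side [0.68877005 0.10446519 0.074     ] lip [0.4805799  0.05568714 0.15      ]
[[0.52419842 0.10241313 0.074     ]
 [0.71419825 0.10216372 0.074     ]
 [0.49421419 0.1144525  0.15      ]
 [0.49421419 0.1144525  0.11      ]] [[566.79874226 169.42772117]
 [569.42203371 321.66572674]
 [638.0530581  140.67183746]
 [603.16707822 139.9218459 ]]
scene (0.584, -0.171) [223. 215.] [288.1 265.9]
scene (0.578, -0.171) [224.6 213.5] [289.5 264.2]
scene (0.589, -0.1705) [221.9 216.3] [287.1 267.5]
side (0.584, -0.171) [295.  207.6] [348.7 238.4]
side (0.578, -0.171) [297.  207.7] [350.7 238.6]
side (0.589, -0.1705) [293.4 207.5] [347.  238.4]
```

```bash
python3 - <<'E'
from h import *
import cv2
d=pickle.load(open("w1.pkl","rb"));t=np.linspace(0,2*np.pi,80)
out=[]
for n,dd,(x,y,w,h),k in(("scene",D["scene"],(210,200,95,80),4.2),("side",D["side"],(280,190,95,80),4.2),("wrist",d,(225,175,190,160),2.1)):
    im=cv2.resize(dd["image"][y:y+h,x:x+w],(400,300) if n!="x" else 0,interpolation=cv2.INTER_CUBIC)
    s=np.array([400/w,300/h])
    for C,col in(((.583,-.175),(0,0,255)),):
        q=proj(n,np.c_[C[0]+.08*np.cos(t),C[1]+.08*np.sin(t),0*t+.04],dd);q=(q+.5-[x,y])*s
        cv2.polylines(im,[q.astype(int)],True,col,1)
    out.append(im)
a=np.vstack([np.hstack(out[:2]),np.hstack([out[2],np.zeros_like(out[2])])]);cv2.imwrite("pics/t.png",a)
E
```

```text
(no output)
```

View pics/t.png

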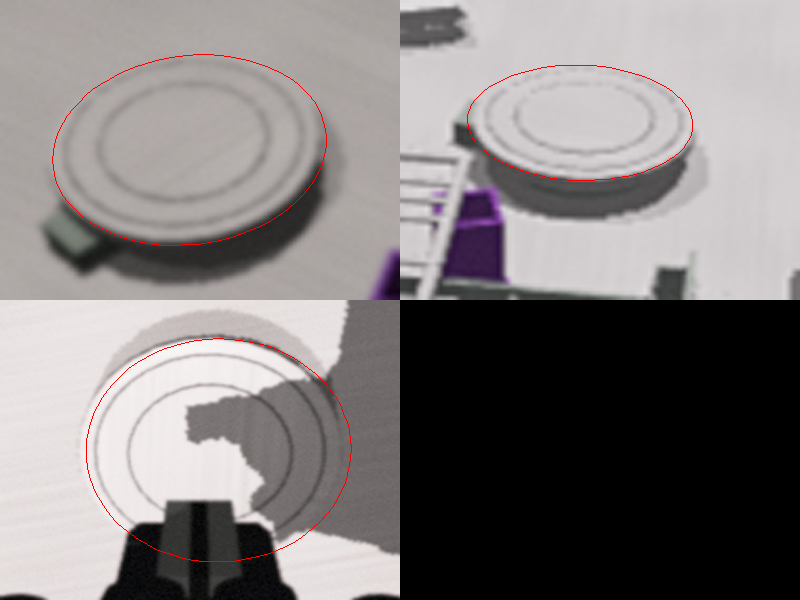

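The overlay matches the disc. The rings suggest a centre near (0.581,-0.178). Next is the hook position inside the front wall.

>>> {"api": "apply_moves", "payload": {"moves": [1,5,0,0,0,0.1,1,15.2,0,0,0,0.204,1,15.2,0,0,0,0.204,1,15.2,0,0,0,0.204,1,15.2,0,0,0,0.204,1,15.2,0,0,0,0.204,1,15.2,0,0,0,0.204,1,15.2,0,0,0,0.204,1,15.2,0,0,0,0.204,1,15.2,0,0,0,0.204,1,15.2,0,0,0,0.204,1,15.2,0,0,0,0.204,1,15.2,0,0,0,0.204,1,15.2,0,0,0,0.204]}}

```text
clock: 2.98
tcp_pos: [0.5253, 0.2084, 0.3394]
orientation: [-0.0, 0.005, 1.0, -0.0]
wrist_force: [-0.2, 0.0, 1.0]
finger_gap: -0.0001
grip_force: 0.0
```

```bash
python3 - <<'E'
from workcell import vision
import cv2,pickle
d=vision.read_camera("wrist"); cv2.imwrite("pics/w2.png",d["image"]); pickle.dump(d,open("w2.pkl","wb"))
E
```

```text
(no output)
```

View pics/w2.png

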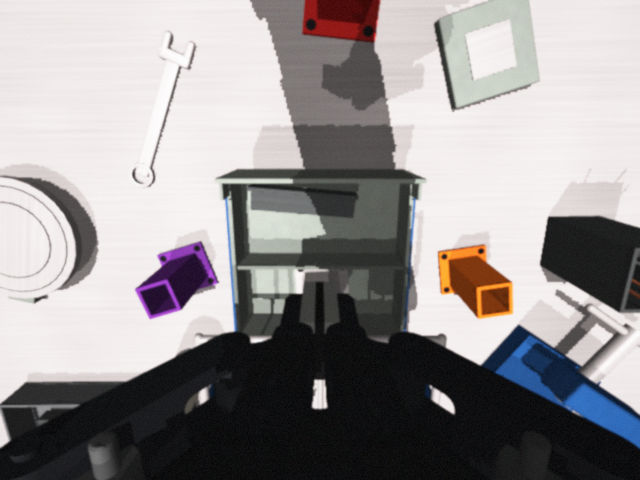

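The front wall's top edge runs from (216,180) to (426,180). The divider top is at about row 264.

```bash
python3 - <<'E'
from h import *
d=pickle.load(open("w2.pkl","rb"))
for p in((216,181),(426,181),(321,177),(321,183)):print(onz(0,p,.15,d).round(4))
print("div",onz(0,(321,266),.105,d).round(4),onz(0,(240,266),.105,d).round(4),onz(0,(402,266),.105,d).round(4))
print("table",onz(0,(8,237),.04,d))
E
```

```text
[0.4961 0.116  0.15  ]
[0.4979 0.3043 0.15  ]
[0.4934 0.2102 0.15  ]
[0.4988 0.2101 0.15  ]
div [0.5952 0.2095 0.105 ] [0.5943 0.1211 0.105 ] [0.596 0.298 0.105]
table [ 0.57703405 -0.18263945  0.04      ]
```

>>> {"api": "apply_moves", "payload": {"moves": [0,0,-1.6,0,0,0,0,0,-3.2,0,0,0,0,0,-4.8,0,0,0,0,0,-6.4,0,0,0,0,0,-7.5,0,0,0,0,0,-8.44,0,0,0,0,0,-8.44,0,0,0,-0.3,0,-8.44,0,0,0,-0.5,0,-8.44,0,0,0,-0.6,0,-8.44,0,0,0]}}

```text
clock: 3.87
tcp_pos: [0.5106, 0.2099, 0.1306]
orientation: [0.001, 0.004, 1.0, 0.0]
wrist_force: [-0.1, 0.2, -0.6]
finger_gap: -0.0001
grip_force: 0.0
```

>>> {"api": "apply_moves", "payload": {"moves": [-0.2,0,-0.15,0,0,0,-0.3,0,-0.3,0,0,0,-0.42,0,-0.48,0,0,0,-0.52,0,-0.65,0,0,0,-0.6,0,-0.83,0,0,0,-0.67,0,-1.0,0,0,0,-0.74,0,-1.18,0,0,0,-0.8,0,-1.37,0,0,0,-0.84,0,-1.56,0,0,0,-0.88,0,-1.75,0,0,0,-0.88,0,-1.75,0,0,0]}}

```text
clock: 4.78
tcp_pos: [0.489, 0.2107, 0.0842]
orientation: [0.001, 0.003, 1.0, 0.001]
wrist_force: [5.7, 2.4, -0.0]
finger_gap: -0.0
grip_force: 2.6
```

```bash
python3 - <<'E'
from workcell import vision,status
import cv2,pickle
d=vision.read_camera("wrist");pickle.dump(d,open("w3.pkl","wb"))
e=vision.read_camera("side")
cv2.imwrite("pics/w3.png",np.hstack([cv2.resize(d["image"][100:400,150:490],(400,353)),cv2.resize(e["image"][190:370,200:400],(400,353))]) if (np:=__import__("numpy")) else 0)
print(status.get_state()["wrist_force"])
E
```

```text
[6.04344036 2.34221596 0.22603108]
```

View pics/w3.png

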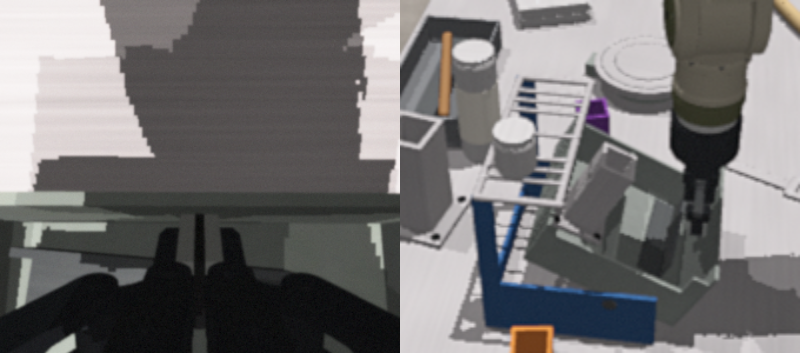

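The bin is tipped to about 0.5 rad and the foot is leaning in the rear pocket. I'll keep going to the stop.

>>> {"api": "apply_moves", "payload": {"moves": [0,0,-0.15,0,0,0,0,0,-0.3,0,0,0,-0.05,0,-0.42,0,0,0,-0.1,0,-0.48,0,0,0,-0.1,0,-0.48,0,0,0,-0.1,0,-0.48,0,0,0]}}

```text
clock: 5.38
tcp_pos: [0.4874, 0.2104, 0.0725]
orientation: [0.002, 0.003, 1.0, 0.0]
wrist_force: [7.6, 2.7, 0.8]
finger_gap: -0.0003
grip_force: 3.5
```

>>> {"api": "apply_moves", "payload": {"moves": [-0.1,0,-0.06,0,0,0,-0.2,0,-0.12,0,0,0,-0.3,0,-0.18,0,0,0,-0.4,0,-0.24,0,0,0,-0.4,0,-0.24,0,0,0]}}

```text
clock: 5.8
tcp_pos: [0.4871, 0.2106, 0.0723]
orientation: [0.012, 0.004, 1.0, 0.001]
wrist_force: [18.7, -2.6, 17.8]
finger_gap: 0.0002
grip_force: 12.7
```

The stop is reached, with force rising and no motion. I'll back off and move to a tilted view above the foot.

>>> {"api": "apply_moves", "payload": {"moves": [0.5,0,0.5,0,0,0,0.78,0,0.9,0,0,0,0.78,0,2.4,0,0,0,0.78,0,4,0,0,0,0.78,0,5.6,0,0,0,0.78,0,7.2,0,0,0,0.78,0,8,0,-0.1,0,1,0,8,0,-0.22,0,1.2,0,7.75,0,-0.34,0,1.2,0,7.75,0,-0.46,0,1.2,0,7.75,0,-0.6,0,1.2,0,7.75,0,-0.6,0,1.2,0,7.75,0,-0.6,0], "claw": 100}}

```text
clock: 6.88
tcp_pos: [0.5002, 0.2088, 0.2551]
orientation: [0.291, 0.002, 0.957, -0.0]
wrist_force: [1.4, -0.4, 0.3]
finger_gap: 0.0856
grip_force: 0.0
```

```bash
python3 - <<'E'
from workcell import vision,status
import cv2,pickle,numpy as np
d=vision.read_camera("wrist");pickle.dump(d,open("w4.pkl","wb"));e=vision.read_camera("side");pickle.dump(e,open("s4.pkl","wb"))
s=status.get_state();print(s["tcp_pos"],s["orientation"],s["joint_pos"])
cv2.imwrite("pics/w4.png",np.hstack([cv2.resize(d["image"][120:420,170:470],(400,400),interpolation=2),cv2.resize(e["image"][190:370,220:400],(400,400),interpolation=2)]))
E
```

```text
[0.50643865 0.21028943 0.26136331] [0.29488759 0.00322708 0.95552584 0.00112405] [ 0.35071536 -0.14801774 -0.59018801  0.558763   -0.19461588  0.30030163]
```

View pics/w4.png

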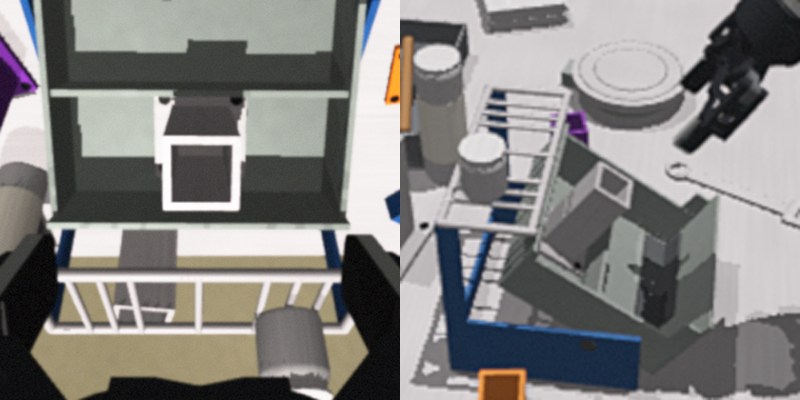

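The foot's tube top is at wrist pixels (293,222), (353,222), (351,277) and (292,277). The foot rests against the divider.

```bash
python3 - <<'E'
from h import *
d=pickle.load(open("w4.pkl","rb"));e=pickle.load(open("s4.pkl","rb"))
px=np.array([(293,222),(353,222),(351,277.5),(292.3,277.5)])
def pts(p,loc):
    c,s=np.cos(p[2]),np.sin(p[2]);L=np.array(loc)*1.;x=p[0]+c*L[:,0]-s*L[:,1];y=p[1]+s*L[:,0]+c*L[:,1];z=L[:,2]
    t=p[3];return np.c_[.5745+x*np.cos(t)-z*np.sin(t),.210+y,.06+z*np.cos(t)+x*np.sin(t)]
top=[(-.02,-.02,.1),(-.02,.02,.1),(.02,.02,.1),(.02,-.02,.1)]
f=lambda p:(proj(0,pts([*p[:3],.6],top),d)-px).ravel()
r=least_squares(f,[.056,0,0]);print(r.x,r.fun.round(1))
# side cam check: tube top corners
sp=np.array([220,190])+np.array([(600,162),(633,175),(628,206),(594,192)])*.45-np.array([400*.45,0])
print(sp, proj(0,pts([*r.x,.6],top),e))
# walls: back wall top & divider in wrist
print(proj(0,pts([0,0,0,.6],[(.022,-.09,.045),(.022,.09,.045),(.103,0,.06),(-.078,0,.09)]),d))
E
```

```text
[ 0.05661874  0.00060211 -0.01446348] [ 0.2 -0.1 -0.8  0.5 -0.8  0.1  1.4 -0.5]
[[310.   262.9 ]
 [324.85 268.75]
 [322.6  282.7 ]
 [307.3  276.4 ]] [[323.64890248 271.21206546]
 [321.66933117 283.2603643 ]
 [306.49272856 273.7997626 ]
 [308.96499546 261.92360894]]
[[210.63952837 189.7591832 ]
 [431.66169902 188.93932057]
 [321.36713878 288.86448864]
 [320.89821839  38.3921473 ]]
```

>>> {"api": "apply_moves", "payload": {"moves": [0.5,0.02,-0.73,0,0,0,1.0,0.02,-1.46,0,0,0,1.5,0.02,-2.19,0,0,0,2.0,0.02,-2.92,0,0,0,2.5,0.02,-3.65,0,0,0,2.9,0.02,-4.22,0,0,0,3.2,0.02,-4.65,0,0,0,3.2,0.02,-4.65,0,0,0,3.2,0.02,-4.65,0,0,0]}}

```text
clock: 7.73
tcp_pos: [0.5882, 0.2105, 0.1443]
orientation: [0.295, 0.004, 0.955, 0.001]
wrist_force: [-0.9, -0.2, 0.7]
finger_gap: 0.0852
grip_force: 0.0
```

>>> {"api": "apply_moves", "payload": {"moves": [0,0,0,0,0,0,0,0,0,0,0,0,0,0,0,0,0,0,0,0,0,0,0,0,0,0,0,0,0,0,0,0,0,0,0,0,0,0,0,0,0,0,0,0,0,0,0,0], "claw": 30, "newtons": 70}}

```text
clock: 8.4
tcp_pos: [0.586, 0.2105, 0.1454]
orientation: [0.296, 0.003, 0.955, 0.001]
wrist_force: [-4.6, -2.9, 6.6]
finger_gap: 0.0395
grip_force: 70.5
```

>>> {"api": "apply_moves", "payload": {"moves": [0,0,0.15,0,0,0,-0.1,0,0.36,0,0,0,-0.33,0,0.7,0,0,0,-0.67,0,1.2,0,0,0,-1.0,0,1.7,0,0,0,-1.35,0,2.2,0,0,0,-1.7,0,2.7,0,0,0,-2.0,0,3.15,0,0,0,-2.3,0,3.6,0,0,0,-2.4,0,4.2,0,0,0,-2.4,0,4.8,0,0,0,-2.4,0,5.4,0,0,0,-2.4,0,6,0,0.1,0,-2.4,0,6,0,0.22,0,-2.4,0,6,0,0.34,0,-2.4,0,6,0,0.46,0,-2.4,0,6,0,0.6,0,-2.4,0,6,0,0.6,0]}}

```text
clock: 9.9
tcp_pos: [0.5273, 0.2099, 0.2903]
orientation: [-0.006, 0.004, 1.0, -0.001]
wrist_force: [1.2, -0.0, -7.2]
finger_gap: 0.0391
grip_force: 71.3
```

>>> {"api": "apply_moves", "payload": {"moves": [0.1,-0.7,0,0,0,0,0.3,-2,0,0,0,0,0.5,-3.4,0,0,0,0,0.7,-4.8,0,0,0,0,0.9,-6.2,0,0,0,0,1.1,-7.6,0,0,0,0,1.3,-9,0,0,0,0,1.5,-10.4,0,0,0,0,1.7,-11.8,0,0,0,0,1.9,-13.2,-1,0,0,0,2.1,-14.6,-2,0,0,0,2.2,-15.3,-3,0,0,0,2.22,-15.54,-4,0,0,0,2.22,-15.54,-5,0,0,0,2.22,-15.54,-5.75,0,0,0,2.22,-15.54,-5.75,0,0,0,2.22,-15.54,-5.75,0,0,0,2.22,-15.54,-5.75,0,0,0]}}

```text
clock: 11.4
tcp_pos: [0.5816, -0.1778, 0.1522]
orientation: [0.001, 0.003, 1.0, -0.001]
wrist_force: [-0.0, -0.5, -4.6]
finger_gap: 0.0397
grip_force: 72.2
```

```bash
python3 - <<'E'
from workcell import vision,status
from h import *
import cv2
S={n:vision.read_camera(n) for n in("scene","side")};pickle.dump(S,open("S5.pkl","wb"))
s=status.get_state();print(s["tcp_pos"],s["orientation"],s["wrist_force"])
t=np.linspace(0,2*np.pi,80);o=[]
fx,fy=s["tcp_pos"][:2];fz=s["tcp_pos"][2]-.064
for n,(x,y) in(("scene",(200,180)),("side",(270,160))):
    im=cv2.resize(S[n]["image"][y:y+100,x:x+100],(400,400),interpolation=2)
    for P,col in((np.c_[.581+.08*np.cos(t),-.178+.08*np.sin(t),0*t+.04],(0,0,255)),([(fx+a*.032,fy+b*.032,fz) for a,b in((1,1),(1,-1),(-1,-1),(-1,1))],(0,255,0))):
        cv2.polylines(im,[((proj(n,P,S[n])+.5-[x,y])*4).astype(int)],True,col,1)
    o.append(im)
cv2.imwrite("pics/p5.png",np.hstack(o))
E
```

```text
[ 0.58230418 -0.17810772  0.15275637] [ 1.99266616e-03  3.07501355e-03  9.99992865e-01 -9.18303057e-04] [ 0.42373404  0.20879306 -4.20357993]
```

View pics/p5.png

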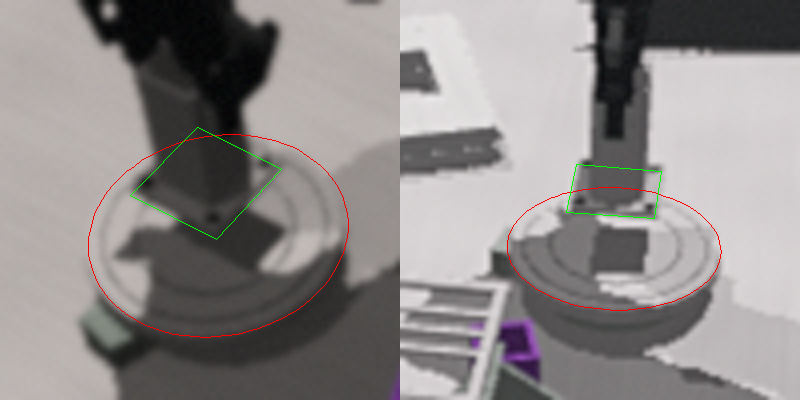

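The foot hangs upright over the middle of the disc, and the flange outline matches the overlay. I'll lower it slowly.

>>> {"api": "apply_moves", "payload": {"moves": [0,0,-0.4,0,0,0,0,0,-0.8,0,0,0,0,0,-1.1,0,0,0,0,0,-1.35,0,0,0,0,0,-1.5,0,0,0,0,0,-1.6,0,0,0,0,0,-1.65,0,0,0,0,0,-1.65,0,0,0,0,0,-1.65,0,0,0]}}

```text
clock: 12.25
tcp_pos: [0.5813, -0.1781, 0.1093]
orientation: [0.0, 0.003, 1.0, -0.0]
wrist_force: [-0.3, -0.3, -4.5]
finger_gap: 0.0389
grip_force: 72.5
```

>>> {"api": "apply_moves", "payload": {"moves": [0,0,-0.04,0,0,0,0,0,-0.08,0,0,0,0,0,-0.12,0,0,0,0,0,-0.12,0,0,0]}}

```text
clock: 12.58
tcp_pos: [0.5811, -0.178, 0.106]
orientation: [-0.0, 0.003, 1.0, 0.0]
wrist_force: [0.4, -0.1, -5.0]
finger_gap: 0.0389
grip_force: 72.5
```

>>> {"api": "apply_moves", "payload": {"moves": [0,0,-0.03,0,0,0,0,0,-0.06,0,0,0,0,0,-0.08,0,0,0,0,0,-0.08,0,0,0]}}

```text
clock: 12.92
tcp_pos: [0.5811, -0.178, 0.1041]
orientation: [0.0, 0.003, 1.0, 0.0]
wrist_force: [-0.5, 0.5, -4.2]
finger_gap: 0.0394
grip_force: 72.4
```

>>> {"api": "apply_moves", "payload": {"moves": [0,0,-0.03,0,0,0,0,0,-0.06,0,0,0,0,0,-0.06,0,0,0]}}

```text
clock: 13.17
tcp_pos: [0.5812, -0.1781, 0.104]
orientation: [0.0, 0.003, 1.0, -0.0]
wrist_force: [-2.8, -0.2, 4.0]
finger_gap: 0.0389
grip_force: 73.2
```

Contact is made gently. I'll release and rise.

>>> {"api": "apply_moves", "payload": {"moves": [0,0,0.02,0,0,0,0,0,0.02,0,0,0,0,0,0.02,0,0,0,0,0,0.02,0,0,0,0,0,0.02,0,0,0,0,0,0.02,0,0,0,0,0,0.02,0,0,0], "claw": 90}}

```text
clock: 13.75
tcp_pos: [0.5811, -0.178, 0.103]
orientation: [-0.0, 0.003, 1.0, 0.0]
wrist_force: [-0.1, -0.6, -0.2]
finger_gap: 0.0768
grip_force: 0.0
```

>>> {"api": "apply_moves", "payload": {"moves": [0,0,0.4,0,0,0,0,0,1,0,0,0,0,0,2,0,0,0,0,0,3.2,0,0,0,0,0,4.6,0,0,0,0,0,6,0,0,0,0,0,7,0,0,0,0,0,7,0,0,0]}}

```text
clock: 14.42
tcp_pos: [0.5833, -0.179, 0.2857]
orientation: [0.005, 0.003, 1.0, -0.002]
wrist_force: [0.5, 0.7, 0.9]
finger_gap: 0.0773
grip_force: 0.0
```

>>> {"api": "apply_moves", "payload": {"moves": [-0.6,1,0,0,0,0,-1.2,2.4,0,0,0,0,-1.8,3.8,0,0,0,0,-2.4,5.2,0,0,0,0,-3,6.6,0,0,0,0,-3.6,8,0,0,0,0,-4.2,9.4,0,0,0,0,-4.8,10.8,0,0,0,0,-5.4,12.2,0,0,-0.1,0,-6,13.6,0,0,-0.2,0,-6.2,14.8,0,0,-0.32,0,-6.44,15.52,0,0,-0.44,0,-6.44,15.52,0,0,-0.55,0,-6.44,15.52,0,0,-0.6,0,-6.44,15.52,0,0,-0.6,0,-6.44,15.52,0,0,-0.6,0], "claw": 0}}

```text
clock: 15.75
tcp_pos: [0.4191, 0.2102, 0.2783]
orientation: [0.295, 0.003, 0.955, 0.001]
wrist_force: [0.3, 0.3, -0.5]
finger_gap: -0.0
grip_force: 0.0
```

```bash
python3 - <<'E'
from workcell import vision,status
from h import *
import cv2
S={n:vision.read_camera(n) for n in("scene","side")}
s=status.get_state();print(s["tcp_pos"],s["orientation"],s["joint_pos"])
cv2.imwrite("pics/p6.png",np.hstack([cv2.resize(S["scene"]["image"][150:400,200:480],(448,400)),cv2.resize(S["side"]["image"][150:350,220:396],(352,400))]))
E
```

```text
[0.42107542 0.21005985 0.27925766] [0.29559208 0.00366723 0.9553064  0.00124855] [ 0.44290454 -0.30633357 -0.65502007  0.6682383  -0.24426682  0.38083279]
```

View pics/p6.png

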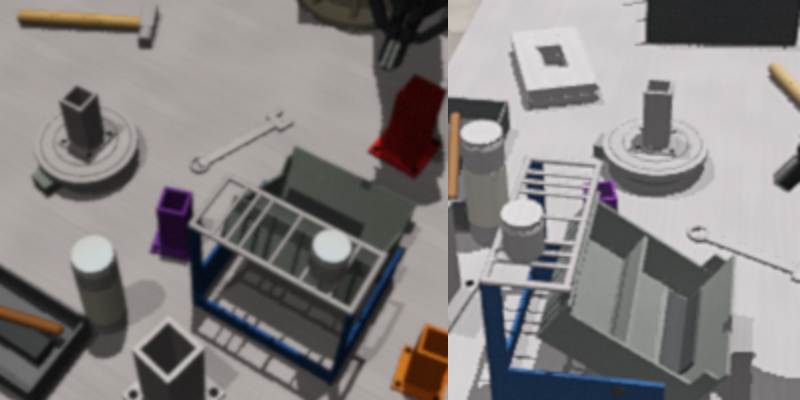

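The foot stands upright at mid-turntable, and the bin is tipped and empty at the back. The red post at scene pixels (454,245) is close to the arm, so I'll check its position.

```bash
python3 - <<'E'
from h import *
for px in((432,241),(453,258),(476,241)):print("base",onz("scene",px,.006))
for px in((447,204),(463,214),(477,205),(461,198)):print("top",[onz("scene",px,z).round(3) for z in(.1,.13)])
print("side", [onz("side",p,.006).round(3) for p in((407,356),(444,362),(447,335))],onz("side",(434,299),.11))
d=pickle.load(open("w2.pkl","rb"));print([onz(0,p,.006,d).round(3) for p in((303,35),(375,41))])
E
```

```text
base [0.3337497  0.19124517 0.006     ]
base [0.35521027 0.25765159 0.006     ]
base [0.27570346 0.28497851 0.006     ]
top [array([0.286, 0.193, 0.1  ]), array([0.314, 0.2  , 0.13 ])]
top [array([0.296, 0.238, 0.1  ]), array([0.323, 0.244, 0.13 ])]
top [array([0.251, 0.256, 0.1  ]), array([0.28, 0.26, 0.13])]
top [array([0.25 , 0.214, 0.1  ]), array([0.279, 0.22 , 0.13 ])]
side [array([0.348, 0.273, 0.006]), array([0.267, 0.279, 0.006]), array([0.252, 0.199, 0.006])] [0.29862153 0.19152374 0.11      ]
[array([0.346, 0.191, 0.006]), array([0.353, 0.275, 0.006])]
```

I'll push with a smaller tilt (0.3 rad) to stay clear of the red post.

>>> {"api": "apply_moves", "payload": {"moves": [0,0,-0.5,0,0.1,0,0,0,-1,0,0.2,0,0,0,-2,0,0.3,0,0,0,-3.4,0,0.3,0,0,0,-4.8,0,0.3,0,0,0,-6.2,0,0.3,0,0,0,-7.4,0,0.3,0,0.3,0,-8.2,0,0.3,0,0.6,0,-8.47,0,0.3,0,0.6,0,-8.47,0,0.3,0,0.6,0,-8.47,0,0.3,0]}}

```text
clock: 16.77
tcp_pos: [0.4373, 0.21, 0.0671]
orientation: [0.15, 0.004, 0.989, 0.001]
wrist_force: [-0.2, 0.7, 0.4]
finger_gap: 0.0002
grip_force: 0.0
```

>>> {"api": "apply_moves", "payload": {"moves": [0.3,0,0.05,0,0,0,0.6,0,0.14,0,0,0,0.75,0,0.2,0,0,0,0.83,0,0.43,0,0.025,0,0.9,0,0.65,0,0.05,0,0.97,0,0.86,0,0.075,0,1.04,0,1.07,0,0.1,0,1.14,0,1.28,0,0.125,0,1.24,0,1.5,0,0.15,0,1.35,0,1.72,0,0.175,0,1.46,0,1.93,0,0.2,0,1.46,0,1.93,0,0.2,0]}}

```text
clock: 17.77
tcp_pos: [0.4691, 0.2098, 0.1157]
orientation: [0.046, 0.003, 0.999, 0.0]
wrist_force: [-11.0, -0.5, 6.2]
finger_gap: -0.0001
grip_force: 5.4
```

>>> {"api": "apply_moves", "payload": {"moves": [0.14,0,0.19,0,0.025,0,0.28,0,0.38,0,0.05,0,0.42,0,0.57,0,0.075,0,0.56,0,0.75,0,0.1,0,0.6,0,0.75,0,0.1,0,0.6,0,0.75,0,0.1,0]}}

```text
clock: 18.27
tcp_pos: [0.4829, 0.2096, 0.1341]
orientation: [-0.004, 0.003, 1.0, -0.0]
wrist_force: [-13.0, -2.6, 7.1]
finger_gap: -0.0
grip_force: 6.6
```

Nearly level. I'll press on in +x until it's firm against the rear stop.

>>> {"api": "apply_moves", "payload": {"moves": [0.08,0,0,0,0,0,0.16,0,0,0,0,0,0.24,0,0,0,0,0,0.32,0,0,0,0,0,0.32,0,0,0,0,0]}}

```text
clock: 18.68
tcp_pos: [0.483, 0.2095, 0.134]
orientation: [-0.01, 0.002, 1.0, -0.0]
wrist_force: [-33.9, -0.4, 23.9]
finger_gap: -0.0003
grip_force: 17.4
```

>>> {"api": "apply_moves", "payload": {"moves": [-0.4,0,0,0,0,0,-0.9,0,0,0,0,0,-1.5,0,0,0,0,0,-2,0,0.3,0,0,0,-2,0,1.5,0,0,0,-2,0,3,0,0,0,-2,0,4.5,0,0,0,-2,-1,6,0,0,0,-2,-2.5,7,0,0,0,-2,-4,7,0,0,0,-2,-5,7,0,0,0,-2,-5,7,0,0,0]}}

```text
clock: 19.68
tcp_pos: [0.4459, 0.0813, 0.3112]
orientation: [0.003, 0.006, 1.0, -0.001]
wrist_force: [0.1, 0.8, -0.1]
finger_gap: -0.0001
grip_force: 0.0
```

```bash
python3 - <<'E'
from workcell import vision,status
from h import *
import cv2
S={n:vision.read_camera(n) for n in("scene","side")}
s=status.get_state();print(s["tcp_pos"],s["wrist_force"])
o=[]
P=np.array([[-80,-95,150],[-80,95,150],[103,95,120],[103,-95,120]])/1000
for n,(x,y,w,h) in(("scene",(210,180,260,260)),("side",(230,170,180,180))):
    im=cv2.resize(S[n]["image"][y:y+h,x:x+w],(400,400),interpolation=2)
    q=proj(n,rack([.5745,.21,0],P),S[n]);cv2.polylines(im,[((q-[x,y])*400/w).astype(int)],True,(0,0,255),1);o.append(im)
cv2.imwrite("pics/p7.png",np.hstack(o))
E
```

```text
[0.4454047  0.08409625 0.31003869] [ 0.03333313  0.50394344 -0.71399958]
```

View pics/p7.png

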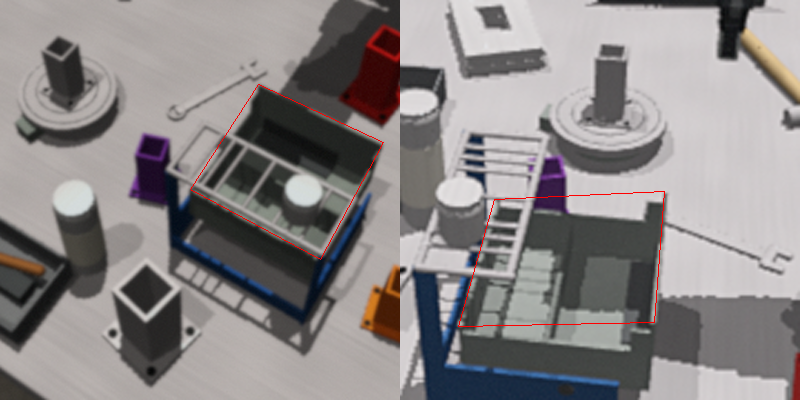

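The bin is level with the angle iron still inside, and the foot is upright at mid-turntable. Nothing else has moved.

```bash
python3 -c "
from workcell import job
print(job.hand_in())"
```

```text
the job is handed in; nothing more can be done
None
```

The job is done and handed in at about 20 s of the 67 s: the post foot stands upright in the middle of the turntable, the bin is pushed back level against its rear stop with the angle iron still in it, and nothing else was moved.

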